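# Replace the finished bottle on the washbasin's amenity tray

## Robot

A 7-joint arm with a two-finger parallel gripper is mounted at the origin on the work surface. World frame = base frame: x ahead of the robot, y to its left, z up, the work surface at z = 0. Lengths are in m, angles in rad, forces in N, time in s.
With the tool pointing down it reaches from about 0.375 to 0.925 m from the base axis. Payload 3.1 kg.
Tool frame: the origin (TCP) lies at the very end of the fingers, on their centre line; the grasp point (between the pads) lies 19 mm behind it (ctrl.grip_depth is the distance from the TCP to the grasp point, in m); z points along the fingers, y is the line along which they close (so a half turn about z gives the same grasp; the last joint's range is limited). The gripper opens to 85 mm and grips with 20 to 120 N. Pads are 22 mm wide; open, the fingers measure 114 mm over their backs; the gripper's body (76 mm by 85 mm) begins 54 mm behind the grasp point. The pads swing forward as they close: fully open they stand 13 mm farther back than shut.
Start: joints at [-0.098, 0.383, 0.044, 1.598, -0.018, 1.161, -0.05], TCP at [0.65, 0, 0.231] pointing down, gripper open.
Joint ranges: [-2.61, 2.61], [-0.41, 2.15], [-1.48, 1.57], [0, 2.5], [-1.57, 4.71], [0.05, 1.97], [-2.85, 2.85]. Speed limits (rad/s): [2.79, 2.79, 3.14, 3.14, 3.14, 3.14, 3.14].

## Interface

Orientations are given as a 3x3 rotation matrix whose columns are the frame's x, y, z axes.
In Python, from plant import ctrl gives the robot as it stands.
- The arm moves only by the tool send_rows, never from a script. Its argument "commands" is a list that holds one entry, the list of rows, each a list of 5 numbers: the opening, from -1 (shut) to 1 (fully open), then the shift along the tool's x, y, z each as a share of 0.03 m, from -1 to 1, then the turn about the tool's z as a share of 360 degrees, from -1 to 1. A call has 1 to 8 rows; each row shifts and turns the commanded pose from where the row before left it, along the tool's axes as they then stand; what a row does not reach is not made up. A row lasts 1/12 s, in which the tool goes at most 41.7 mm and 7.16 degrees, less where a joint would pass 70% of its speed; a pose out of reach is approached as far as the arm can. A call with a number of a shift or a turn outside -1 to 1 is refused whole. A call with a gripper value outside its range is refused whole. The fingers move at their own pace and stop on an object; "newtons" is the grip in N (left out, the last holds). Time passes only in rows, so rows that do not move let the fingers close. It gives the time, the measured TCP pose, the force, the opening and the grip force at its end, in the units of the state.
- ctrl.state(): the state, without advancing time (a new reading comes with each control period).
- ctrl.read_camera(name): name is "scene" or "side" or "wrist"; returns a dict with "img" (384x512x3 uint8, red, green, blue), "z_map" (384x512 float32, m along the optical axis (not along the pixel's ray), 0 where there is no reading), "fovy" (degrees; the focal length in pixels is half the picture's height over the tangent of half this angle, whatever the lens; pixels are square), "cx", "cy" (the principal point, pixels), "D" ([k1, k2, p1, p2, k3] as OpenCV has them; the pictures are not rectified), "world_from_camera" (4x4, takes a point from camera to world coordinates). Camera axes: x right, y up, looking along -z (the intrinsics and any distortion apply to the point x, -y, -z); pixel columns grow to the right and rows downward; lengths in m; the calibration is good to about 2 mm. A picture is of the moment at which its call begins.
- ctrl.hand_in(): hands the job in; it is judged then, once.
The state is a dict: "time_s": time; "joints": joint angles; "dq": joint speeds; "joint_torque": joint torques, N m; "tool_pos": TCP position; "eef_rot": TCP orientation; "contact_force": force on the tool from outside, world axes, zero at the start; "torque": the same for the moment, N m; "width": finger opening in m; "gripper_force": force on a finger pad.
Only numpy, scipy, OpenCV 4.12 (cv2) and the standard library are available. Lean on these libraries where they do the work, as an engineer would, in place of code of your own. Each camera call takes 0.05 s, during which the arm holds its last target. There are 200 camera calls.

## Task

The open bottle without a cap that stands on the wooden amenity tray is used up: drop it into the wire basket for empties. Then take the full, capped bottle that has fallen over on the counter and stand it upright in the tray compartment where the empty one was, setting it down and letting go without dropping it. Leave the white jar, the glass tumbler and the soap box where they are, and do not shove the tray or the basket about or tip the basket.

Things in the scene. Friction and masses are not known exactly. Their poses are not given: they have to be found in the camera images.
- empty: Open, used-up bottle (30 g) standing in either tray compartment: square dark-amber plastic, flat-sided body 46 x 46 x 118 mm with a paper label on two sides, sloped shoulder to 124.5 mm, bare 19 mm neck without cap to 140 mm. Origin: centre of its underside; z up its axis to the neck, x and y square to its flat sides.
- empty_mid (a point): Point on the empty bottle's axis, 60 mm above its underside (middle of its body).
- fresh: Full bottle (180-300 g, rigid), same body and shoulder but with a black cap 29 mm wide to 147 mm. Starts lying flat on one side on the counter between tray and basket, axis 23 mm up, cap pointing away from the robot within 25 degrees; does not roll. Origin: centre of its underside; z along its axis to the cap, x and y square to its sides. Centre of mass 63 mm along z.
- tray: Loose bamboo tray (0.7 kg), 120 (x) x 260 (y) mm, rim 14 mm high, 5 mm thick, floor 5 mm thick. A rim-high divider along x at y = 0 makes two compartments, 110 x 122 mm inside, centred at y = +64 and -64 mm: one has the empty bottle, the other the jar. Left or right of the fallen bottle, long side across the robot's view. Origin: centre of its underside, z up.
- basket: Loose steel wire basket (0.8 kg), open top, 220 (x) x 160 (y) x 110 mm high, walls and floor 5 mm, mesh too fine for a finger; small loops hang 10 mm outside its short ends. On the other side of the fallen bottle from the tray. A used carton 50 x 75 x 22 mm lies in it at its -x end. Origin: centre of its underside, z up.
- jar: White ceramic jar with knobbed lid, 70 mm across, 65 mm tall, standing in the other tray compartment. Bystander. Origin: centre of its underside.
- tumbler: Clear glass tumbler, 68 mm across the rim, 100 mm tall, on the counter beyond the work. Bystander. Origin: centre of its underside.
- soap: Dark brown soap box with a cream band, 50 x 80 x 26 mm, lying on the counter beyond the work. Bystander. Origin: centre of its underside.
Things that resemble listed ones, but are neither listed nor needed, are in the scene too. What is shaped like the fresh but red or yellow is not meant.

How it is judged:
By the outcome, as a careful person would: the job done as asked, in the order asked, and still so for the second after the job is handed in, with the robot touching nothing.
It also fails if it takes over 58 s, if anything falls off the work surface, if the arm or the gripper's body presses on something with over 40 N, if the wrist force passes 120 N, or if a joint passes its speed limit or range.

## Working session

There is one attempt and no reset: what is moved stays moved. The work goes in short steps, Python scripts to look and compute and a tool call to move; the robot and the scene stay as the last step left them, time stands still between calls to the robot, and variables do not carry over. Pictures are saved under pics/ and viewed, at most 10 in all, crops included, and the job is handed in when it is done.

Besides the shell and the picture viewer there is one more tool, called after ">>>" as name(argument=value, ...), one argument or row to a line, values as JSON. send_rows: Moves the arm, as the interface text tells. Its arguments: {"type":"object","properties":{"commands":{"type":"array"},"newtons":{"type":"number"}},"required":["commands"]}

```bash
mkdir -p pics; ls
cat > h.py <<'E'
import numpy as np, cv2
from plant import ctrl
def cam(n):
    c=ctrl.read_camera(n); h,w=c["img"].shape[:2]
    f=h/2/np.tan(np.radians(c["fovy"])/2)
    c["K"]=np.array([[f,0,c["cx"]],[0,f,c["cy"]],[0,0,1.]]); return c
def save(c,fn): cv2.imwrite(fn,cv2.cvtColor(c["img"],cv2.COLOR_RGB2BGR))
def world(c):
    h,w=c["z_map"].shape
    u,v=np.meshgrid(np.arange(w,dtype=float),np.arange(h,dtype=float))
    p=cv2.undistortPoints(np.stack([u,v],-1).reshape(-1,1,2),c["K"],np.array(c["D"],float)).reshape(h,w,2)
    z=c["z_map"]; P=np.stack([p[...,0]*z,-p[...,1]*z,-z],-1)
    T=np.array(c["world_from_camera"]); W=P@T[:3,:3].T+T[:3,3]; W[z==0]=np.nan; return W
E
python3 - <<'E'
from h import *
a=cam("scene");b=cam("side")
save(a,"pics/scene0.png");save(b,"pics/side0.png")
for c in(a,b): print(np.round(c["world_from_camera"],3),c["fovy"],c["D"],c["cx"],c["cy"])
s=ctrl.state();print({k:s[k] for k in("time_s","tool_pos","eef_rot","width")})
E
```

```text
pics
[[-0.764 -0.537  0.357  0.969]
 [ 0.645 -0.644  0.411  0.517]
 [ 0.009  0.544  0.839  1.105]
 [ 0.     0.     0.     1.   ]] 44.68337793385115 [-0.05413864  0.          0.          0.          0.        ] 264.1646507125316 189.5224594322553
[[-0.919  0.189 -0.345  0.063]
 [-0.393 -0.435  0.81   1.123]
 [ 0.004  0.88   0.474  0.73 ]
 [ 0.     0.     0.     1.   ]] 42.46719439367348 [0.04159983 0.         0.         0.         0.        ] 253.7084792278339 189.9936034404744
{'time_s': 0.1, 'tool_pos': array([ 6.49162349e-01, -4.59340977e-06,  2.30032401e-01]), 'eef_rot': array([[-5.21041576e-05,  9.99997257e-01, -2.34171053e-03],
       [ 9.99999992e-01,  5.18285184e-05, -1.17769026e-04],
       [-1.17647335e-04, -2.34171665e-03, -9.99997251e-01]]), 'width': 0.08525547994582057}
```

View pics/scene0.png

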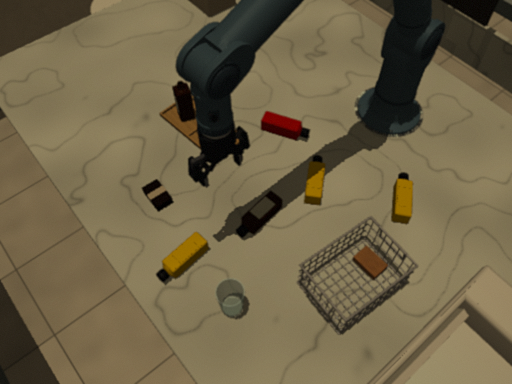

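View pics/side0.png

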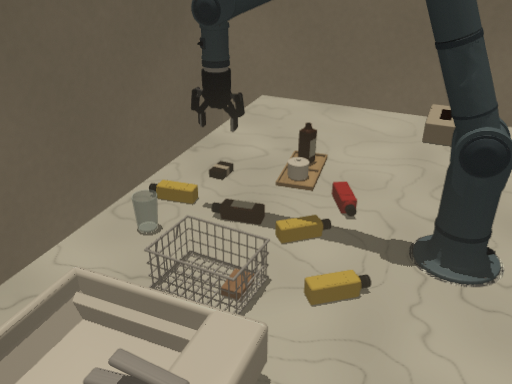

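Scene view: the empty stands on the tray at about (183,100), the fresh bottle lies at (262,212), and the basket is at (357,275). In the side view they sit at (308,143), (242,211) and (210,265). The red and yellow bottles are decoys. Next I measure with depth.

```bash
cat > m.py <<'E'
from h import *
a=cam("scene");b=cam("side")
for n,c,boxes in(("scene",a,dict(fresh=(232,183,292,240),empty=(165,75,198,125),basket=(295,210,420,335),tray=(155,75,260,160))),
                 ("side",b,dict(fresh=(205,190,272,228),empty=(295,120,320,168),jar=(285,155,312,183),basket=(145,215,272,315),tray=(270,120,335,195)))):
    W=world(c); hsv=cv2.cvtColor(c["img"],cv2.COLOR_RGB2HSV)
    for k,(x0,y0,x1,y1) in boxes.items():
        w=W[y0:y1,x0:x1].reshape(-1,3); h=hsv[y0:y1,x0:x1].reshape(-1,3)
        lo,hi=dict(fresh=(.012,.06),empty=(.03,.16),jar=(.03,.08),basket=(.1,.125),tray=(.008,.02))[k]
        m=(w[:,2]>lo)&(w[:,2]<hi)
        if k=="basket": m&=np.isfinite(w[:,2])
        if k=="empty": m&=h[:,2]<110
        p=w[m]
        if len(p)<8: print(n,k,len(p)); continue
        q=np.percentile(p,[1,50,99],axis=0)
        r=cv2.minAreaRect((p[:,:2]*1000).astype(np.float32))
        print(n,k,len(p),np.round(q*1000,0).tolist(),"rect",np.round(r[0],0),np.round(r[1],0),round(r[2],1))
        if k=="fresh":
            t=p[p[:,2]>.040]; r=cv2.minAreaRect((t[:,:2]*1000).astype(np.float32)); print("  top",len(t),np.round(np.median(t,0)*1000),[np.round(x,1) for x in r])
        if k=="empty":
            for s,e in((.03,.12),(.135,.16)):
                t=p[(p[:,2]>s)&(p[:,2]<e)]; print("  ",s,len(t),np.round(np.percentile(t,[2,50,98],axis=0)*1000).tolist() if len(t) else "")
E
python3 m.py
```

```text
scene fresh 993 [[503.0, 15.0, 14.0], [574.0, 48.0, 45.0], [647.0, 67.0, 52.0]] rect [574.  42.] [148.  49.] 8.3
  top 688 [564.  42.  47.] [array([573.6,  41.5]), array([147.5,  47.4]), np.float64(8.3)]
scene empty 551 [[491.0, -412.0, 33.0], [517.0, -372.0, 99.0], [537.0, -360.0, 148.0]] rect [ 511. -387.] [49. 47.] 74.0
   0.03 370 [[494.0, -406.0, 34.0], [520.0, -369.0, 77.0], [537.0, -361.0, 119.0]]
   0.135 47 [[500.0, -398.0, 135.0], [513.0, -384.0, 144.0], [521.0, -378.0, 149.0]]
scene basket 856 [[397.0, 240.0, 101.0], [524.0, 339.0, 110.0], [629.0, 418.0, 115.0]] rect [515. 384.] [277. 230.] 86.1
scene tray 393 [[432.0, -480.0, 8.0], [545.0, -366.0, 12.0], [572.0, -196.0, 19.0]] rect [ 473. -340.] [260. 362.] 33.8
side fresh 860 [[500.0, 16.0, 12.0], [561.0, 57.0, 37.0], [643.0, 71.0, 48.0]] rect [574.  45.] [148.  54.] 9.2
  top 372 [557.  45.  44.] [array([559.7,  40.3]), array([118.5,  51.1]), np.float64(5.0)]
side empty 509 [[471.0, -402.0, 31.0], [504.0, -370.0, 83.0], [535.0, -258.0, 142.0]] rect [ 501. -318.] [ 55. 174.] 7.1
   0.03 426 [[483.0, -397.0, 32.0], [502.0, -368.0, 75.0], [534.0, -261.0, 118.0]]
   0.135 15 [[501.0, -391.0, 136.0], [506.0, -382.0, 141.0], [515.0, -375.0, 146.0]]
side jar 316 [[467.0, -369.0, 31.0], [495.0, -251.0, 54.0], [531.0, -231.0, 68.0]] rect [ 508. -300.] [ 68. 144.] 11.9
side basket 1424 [[394.0, 244.0, 101.0], [482.0, 416.0, 107.0], [624.0, 545.0, 125.0]] rect [500. 391.] [252. 334.] 8.5
side tray 333 [[362.0, -453.0, 8.0], [485.0, -247.0, 12.0], [568.0, -182.0, 19.0]] rect [ 465. -309.] [190. 291.] 5.7
```

Measured (mm):

| Item | Position | Orientation and size |
|---|---|---|
| Fresh bottle | centre (574,42) | 8.3° from x, 148 x 48, top about 46 |
| Empty bottle | (511,-387) | sides turned about -16°, 49 x 47, neck top about 145 |
| Basket | about (513,329) | about 220 x 160 |

All are plausible and within reach. I move over the empty and look with the wrist camera.

>>> send_rows(
  commands=[
    [[1, -0.99, -0.353, 0, 0], [1, -0.99, -0.353, 0, 0], [1, -0.99, -0.353, 0, 0], [1, -0.99, -0.353, 0, 0], [1, -0.99, -0.353, 0, 0], [1, -0.99, -0.353, 0, 0], [1, -0.99, -0.353, 0, 0]],
  ],
)

```text
time_s: 0.78
tool_pos: [0.575, -0.2092, 0.2311]
eef_rot: [[-0.0, 1.0, -0.0], [1.0, 0.0, 0.0], [0.0, -0.0, -1.0]]
contact_force: [0.1, 1.0, 0.4]
width: 0.0856
gripper_force: 0.0
```

>>> send_rows(
  commands=[
    [[1, -0.99, -0.353, 0, 0], [1, -0.99, -0.353, 0, 0], [1, -0.99, -0.353, 0, 0], [1, -0.99, -0.353, 0, 0], [1, -0.99, -0.353, 0, 0], [1, -0.99, -0.353, 0, 0], [1, 0, 0, 0, 0], [1, 0, 0, 0, 0]],
  ],
)

```text
time_s: 1.45
tool_pos: [0.5098, -0.3896, 0.231]
eef_rot: [[0.007, 1.0, -0.001], [1.0, -0.007, -0.001], [-0.001, -0.001, -1.0]]
contact_force: [0.8, 0.7, -1.1]
width: 0.0854
gripper_force: 0.0
```

```bash
cat > m2.py <<'E'
from h import *
c=cam("wrist");save(c,"pics/w1.png");a=cam("scene");W=world(c);Z=W[...,2]
b=cam("side")
def rect(p,l):
    if len(p)<10: print(l,len(p));return
    p=p[:,:2]*1000;r=cv2.minAreaRect(p.astype(np.float32));print(l,len(p),[np.round(x,1) for x in r],np.round(np.percentile(p,[1,50,99],axis=0)).tolist())
for l,c in(("w",c),("scene",a),("side",b)):
    W=world(c);Z=W[...,2];near=(abs(W[...,0]-.511)<.05)&(abs(W[...,1]+.387)<.05)
    rect(W[near&(Z>.03)&(Z<.118)],l+" body"); rect(W[near&(Z>.134)&(Z<.15)],l+" neck")
    hs=cv2.cvtColor(c["img"],cv2.COLOR_RGB2HSV)
    t=(Z>.008)&(Z<.018)&(hs[...,0]<25)&(hs[...,1]>90)&(W[...,1]<-.1)&(W[...,0]<.65)&(W[...,0]>.35); rect(W[t],l+" tray")
    j=(Z>.035)&(Z<.075)&(abs(W[...,0]-.5)<.07)&(abs(W[...,1]+.25)<.06)&(hs[...,2]>60);rect(W[j],l+" jar")
    k=(Z>.1)&(Z<.118)&(abs(W[...,0]-.51)<.16)&(abs(W[...,1]-.33)<.14); rect(W[k],l+" basket")
s=ctrl.state();print(s["tool_pos"],s["eef_rot"][:2,1],s["joints"])
E
python3 m2.py
```

```text
w body 601 [array([ 512.1, -384.5]), array([39.1, 46.6]), np.float64(73.5)] [[488.0, -389.0], [515.0, -366.0], [538.0, -361.0]]
w neck 468 [array([ 510.8, -387. ]), array([22.5, 21.9]), np.float64(26.5)] [[501.0, -397.0], [511.0, -386.0], [521.0, -378.0]]
w tray 2798 [array([ 461. , -319.6]), array([198.9, 272.4]), np.float64(5.6)] [[359.0, -453.0], [485.0, -291.0], [570.0, -194.0]]
w jar 3708 [array([ 501.7, -268.5]), array([70. , 68.4]), np.float64(89.3)] [[469.0, -301.0], [502.0, -268.0], [534.0, -236.0]]
w basket 0
scene body 364 [array([ 521.8, -380.3]), array([35.9, 63.3]), np.float64(34.9)] [[493.0, -413.0], [520.0, -369.0], [537.0, -360.0]]
scene neck 45 [array([ 511.2, -386.9]), array([21.3, 20.3]), np.float64(43.4)] [[501.0, -398.0], [513.0, -384.0], [520.0, -376.0]]
scene tray 822 [array([ 530.4, -510. ]), array([187.5, 761.2]), np.float64(13.8)] [[354.0, -449.0], [516.0, -315.0], [569.0, -176.0]]
scene jar 373 [array([ 500. , -267.4]), array([69.2, 67.7]), np.float64(52.2)] [[467.0, -301.0], [503.0, -264.0], [534.0, -234.0]]
scene basket 848 [array([512., 328.]), array([1
[... 183 characters left out ...]
.0, -368.0], [537.0, -356.0]]
side neck 26 [array([ 511. , -385.3]), array([16.3, 26.4]), np.float64(41.2)] [[500.0, -398.0], [509.0, -382.0], [520.0, -375.0]]
side tray 221 [array([ 463.7, -307.3]), array([186.8, 290.9]), np.float64(6.1)] [[360.0, -447.0], [469.0, -236.0], [566.0, -180.0]]
side jar 266 [array([ 499.9, -262.1]), array([67.9, 68.9]), np.float64(15.4)] [[468.0, -296.0], [495.0, -250.0], [532.0, -228.0]]
side basket 794 [array([511. , 331.5]), array([169.1, 227.4]), np.float64(85.7)] [[394.0, 243.0], [502.0, 354.0], [626.0, 421.0]]
[ 0.51329799 -0.38423812  0.23086996] [0.99999722 0.00235578] [ 0.40543881  0.37040978  0.21994341  1.62793037 -0.08795379  1.15366055
  0.64902795]
```

View pics/w1.png

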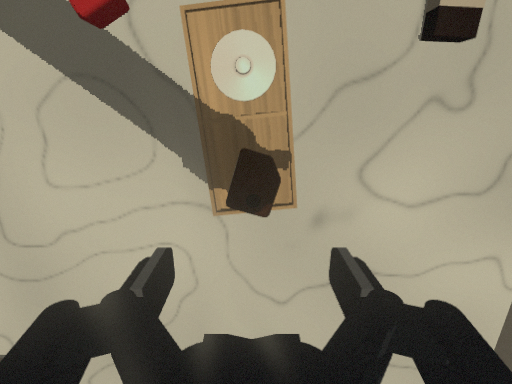

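The wrist view shows the empty at about (250,183), yawed relative to the tray. The tray's rim corners are at about (181,6), (285,0), (297,207) and (215,214), with the jar at (243,65). All three views put the bottle's neck at (511,-387). I turn 16.5° and descend.

>>> send_rows(
  commands=[
    [[1, 0, 0, 0, 0.0153], [1, 0, 0, 0, 0.0153], [1, 0, 0, 0, 0.0153], [1, 0, 0, 0.8, 0], [1, 0, 0, 0.8, 0], [1, 0, 0, 0.8, 0], [1, 0, 0, 0.5, 0]],
  ],
)

```text
time_s: 2.18
tool_pos: [0.5127, -0.3825, 0.1415]
eef_rot: [[0.28, 0.96, -0.002], [0.96, -0.28, 0.003], [0.002, -0.003, -1.0]]
contact_force: [-0.6, 0.0, 0.1]
width: 0.0855
gripper_force: 0.0
```

Run:
```python
from h import *
for _ in range(3):
    c=cam("wrist");s=ctrl.state();print(np.round(s["tool_pos"],4),np.round(s["eef_rot"][:2,1],3))
save(c,"pics/w2.png")
```

```text
[ 0.511  -0.3812  0.1385] [ 0.96 -0.28]
[ 0.5113 -0.3817  0.1403] [ 0.96  -0.281]
[ 0.5125 -0.3832  0.1426] [ 0.96  -0.281]
```

View pics/w2.png

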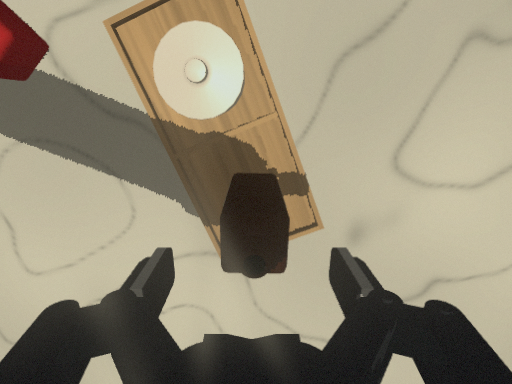

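Well aligned: the bottle is centred at about 255 px and the fingers at about 251. I shift slightly, descend and grip.

>>> send_rows(
  commands=[
    [[1, -0.15, 0, 0.6, 0], [1, 0, 0, 0.6, 0], [1, 0, 0, 0.63, 0], [1, 0, 0, 0, 0], [0, 0, 0, 0, 0], [-0.5, 0, 0, 0, 0], [-1, 0, 0, 0, 0], [-1, 0, 0, 0, 0]],
  ],
  newtons=25,
)

```text
time_s: 3.0
tool_pos: [0.5124, -0.3913, 0.0918]
eef_rot: [[0.284, 0.959, 0.003], [0.959, -0.284, -0.002], [-0.001, 0.003, -1.0]]
contact_force: [-0.1, 0.9, 2.0]
width: 0.0457
gripper_force: 26.7
```

>>> send_rows(
  commands=[
    [[-1, 0, 0, 0, 0], [-1, 0, 0, 0, 0], [-1, 0, 0, 0, 0], [-1, 0, 0, 0, 0], [-1, 0, 0, 0, 0]],
  ],
)

```text
time_s: 3.42
tool_pos: [0.5123, -0.3913, 0.0917]
eef_rot: [[0.285, 0.959, 0.003], [0.959, -0.285, -0.002], [-0.001, 0.003, -1.0]]
contact_force: [-1.1, 1.1, 6.5]
width: 0.046
gripper_force: 27.0
```

>>> send_rows(
  commands=[
    [[-1, 0, 0, -0.4, 0], [-1, 0, 0, -0.8, 0], [-1, 0, 0, -0.9, 0], [-1, 0, 0, -0.9, 0], [-1, 0, 0, -0.9, 0], [-1, 0, 0, -0.9, 0], [-1, 0, 0, -0.8, 0], [-1, 0, 0, 0, 0]],
  ],
)

```text
time_s: 4.08
tool_pos: [0.5139, -0.3929, 0.265]
eef_rot: [[0.285, 0.959, 0.011], [0.959, -0.285, -0.007], [-0.003, 0.012, -1.0]]
contact_force: [0.2, -0.6, 0.8]
width: 0.046
gripper_force: 26.7
```

Run:
```python
from h import *
c=cam("wrist");s=ctrl.state();print(np.round(s["tool_pos"],4),np.round(s["eef_rot"][:2,1],3),s["width"])
save(c,"pics/w3.png");np.savez("w3.npz",W=world(c),img=c["img"])
```

```text
[ 0.5128 -0.3921  0.2621] [ 0.959 -0.285] 0.0457564998337185
```

View pics/w3.png

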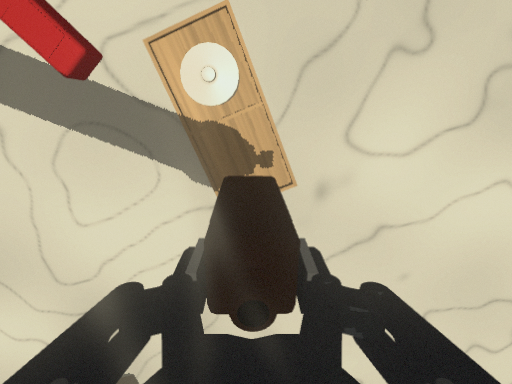

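The bottle is held. The tray corners are visible at (145,39), (229,2) and (297,184). I carry the bottle to the basket, aiming at (535,331), away from the carton.

>>> send_rows(
  commands=[
    [[-1, 0.45, -0.12, 0, 0], [-1, 0.9, -0.237, 0, 0], [-1, 0.9, -0.237, 0, 0], [-1, 0.9, -0.237, 0, 0], [-1, 0.9, -0.237, 0, 0], [-1, 0.9, -0.237, 0, 0], [-1, 0.9, -0.237, 0, 0], [-1, 0.9, -0.237, 0, 0]],
  ],
)

```text
time_s: 4.8
tool_pos: [0.5156, -0.1779, 0.2551]
eef_rot: [[0.283, 0.959, -0.005], [0.959, -0.283, 0.002], [0.0, -0.005, -1.0]]
contact_force: [1.0, -0.9, 0.0]
width: 0.0458
gripper_force: 26.6
```

>>> send_rows(
  commands=[
    [[-1, 0.9, -0.237, 0, 0], [-1, 0.9, -0.237, 0, 0], [-1, 0.9, -0.237, 0, 0], [-1, 0.9, -0.237, 0, 0], [-1, 0.9, -0.237, 0, 0], [-1, 0.9, -0.237, 0, 0], [-1, 0.9, -0.237, 0, 0], [-1, 0.9, -0.237, 0, 0]],
  ],
)

```text
time_s: 5.47
tool_pos: [0.5219, 0.0444, 0.2552]
eef_rot: [[0.283, 0.959, -0.005], [0.959, -0.283, -0.0], [-0.002, -0.004, -1.0]]
contact_force: [-0.7, -0.3, -0.1]
width: 0.0454
gripper_force: 26.6
```

>>> send_rows(
  commands=[
    [[-1, 0.9, -0.237, 0, 0], [-1, 0.9, -0.237, 0, 0], [-1, 0.9, -0.237, 0, 0], [-1, 0.9, -0.237, 0, 0], [-1, 0.9, -0.237, 0, 0], [-1, 0.9, -0.237, 0, 0], [-1, 0.9, -0.237, 0, 0], [-1, 0.9, -0.237, 0, 0]],
  ],
)

```text
time_s: 6.13
tool_pos: [0.5286, 0.2669, 0.255]
eef_rot: [[0.283, 0.959, -0.004], [0.959, -0.283, -0.002], [-0.003, -0.004, -1.0]]
contact_force: [-0.1, 0.9, -0.7]
width: 0.0456
gripper_force: 26.6
```

>>> send_rows(
  commands=[
    [[-1, 0.9, -0.237, 0, 0], [-1, 0.9, -0.237, 0, 0], [-1, 0.45, -0.11, 0, 0], [-1, 0, 0, 0, 0], [-1, 0, 0, 0, 0]],
  ],
)

```text
time_s: 6.55
tool_pos: [0.532, 0.3352, 0.2557]
eef_rot: [[0.282, 0.959, -0.003], [0.959, -0.282, -0.002], [-0.003, -0.002, -1.0]]
contact_force: [-0.4, -0.2, -0.7]
width: 0.0456
gripper_force: 26.6
```

Run:
```python
from h import *
a=cam("scene");b=cam("side");save(b,"pics/side1.png")
for l,c in(("scene",a),("side",b)):
    W=world(c);Z=W[...,2]
    k=(Z>.1)&(Z<.118)&(abs(W[...,0]-.51)<.16)&(abs(W[...,1]-.33)<.14); p=W[k][:,:2]*1000
    r=cv2.minAreaRect(p.astype(np.float32));print(l,[np.round(x,1) for x in r],np.round(cv2.boxPoints(r)).tolist())
s=ctrl.state();print(np.round(s["tool_pos"],4),np.round(s["eef_rot"][:2,1],3))
d=np.load("w3.npz");W=d["W"]
for u,v in((147,41),(228,5),(295,183)): 
    q=W[v-1:v+2,u-1:u+2].reshape(-1,3);print(np.round(np.median(q,0)*1000))
```

```text
scene [array([512.1, 328. ]), array([165.4, 227.7]), np.float64(85.5)] [[392.0, 254.0], [619.0, 237.0], [632.0, 401.0], [405.0, 419.0]]
side [array([510.7, 330.8]), array([168.3, 227.5]), np.float64(85.0)] [[390.0, 257.0], [617.0, 237.0], [631.0, 405.0], [405.0, 425.0]]
[0.5338 0.3325 0.2564] [ 0.958 -0.287]
[ 434. -202.   14.]
[ 546. -193.   15.]
[ 572. -442.   14.]
```

View pics/side1.png

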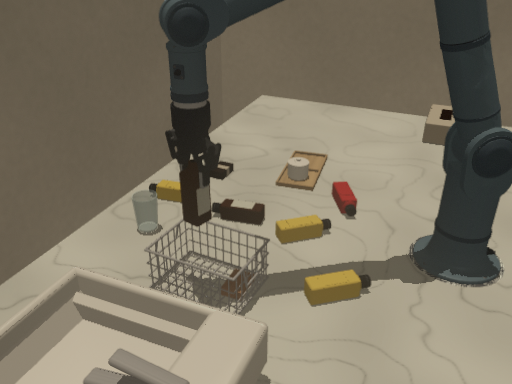

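The bottle hangs over the basket, at (196,195) above the basket at (210,265). The tray centre comes out at (503,-322) with yaw 5.7°, so the target compartment centre is (509,-386). I lower and release.

>>> send_rows(
  commands=[
    [[-1, 0, 0, 0.6, 0], [-1, 0, 0, 0.9, 0], [-1, 0, 0, 0.9, 0], [-1, 0, 0, 0.9, 0], [-1, 0, 0, 0.9, 0], [-1, 0, 0, 0.7, 0], [-1, 0, 0, 0, 0], [-1, 0, 0, 0, 0]],
  ],
)

```text
time_s: 7.32
tool_pos: [0.5334, 0.3321, 0.1092]
eef_rot: [[0.287, 0.958, -0.003], [0.958, -0.287, -0.003], [-0.004, -0.002, -1.0]]
contact_force: [0.3, -0.3, 0.6]
width: 0.0457
gripper_force: 26.6
```

>>> send_rows(
  commands=[
    [[0, 0, 0, 0, 0], [0.2, 0, 0, 0, 0], [0.4, 0, 0, 0, 0], [0.6, 0, 0, 0, 0], [0.8, 0, 0, 0, 0], [0.8, 0, 0, 0, 0], [0.8, 0, 0, 0, 0]],
  ],
)

```text
time_s: 7.9
tool_pos: [0.5338, 0.3353, 0.1107]
eef_rot: [[0.284, 0.959, 0.0], [0.959, -0.284, 0.0], [0.0, 0.0, -1.0]]
contact_force: [-0.7, 0.2, -0.2]
width: 0.0765
gripper_force: 0.0
```

>>> send_rows(
  commands=[
    [[1, 0, 0, -0.6, 0], [1, 0, 0, -0.9, 0], [1, 0, 0, -0.9, 0], [1, 0, 0, -0.9, 0], [1, 0, 0, -0.9, 0], [1, 0, 0, -0.6, 0], [1, 0, 0, 0, 0]],
  ],
)

```text
time_s: 8.48
tool_pos: [0.5363, 0.3371, 0.2603]
eef_rot: [[0.284, 0.959, 0.009], [0.959, -0.284, 0.006], [0.008, 0.007, -1.0]]
contact_force: [1.0, 0.5, 1.1]
width: 0.0853
gripper_force: 0.0
```

Run:
```python
from h import *
w=cam("wrist");a=cam("scene");b=cam("side")
cv2.imwrite("pics/after.png",cv2.cvtColor(np.hstack([w["img"][:, :],b["img"][:, 100:388]]),cv2.COLOR_RGB2BGR))
for l,c in(("scene",a),("side",b)):
    W=world(c);Z=W[...,2]
    k=(Z>.1)&(Z<.116)&(abs(W[...,0]-.51)<.16)&(abs(W[...,1]-.33)<.14); p=W[k][:,:2]*1000
    r=cv2.minAreaRect(p.astype(np.float32));print(l,[np.round(x,1) for x in r])
    f=(Z>.012)&(Z<.055)&(abs(W[...,0]-.574)<.085)&(abs(W[...,1]-.042)<.05)
    p=W[f]; r=cv2.minAreaRect((p[:,:2]*1000).astype(np.float32));print("fresh",[np.round(x,1) for x in r])
    ax=np.array([np.cos(.145),np.sin(.145)]); t=(p[:,:2]-[.574,.042])@ax*1000
    for lo,hi in((-75,-40),(-40,0),(0,40),(50,75)):
        q=p[(t>lo)&(t<hi)]; n=(q[:,:2]-[.574,.042])@np.array([-ax[1],ax[0]])*1000; print(lo,np.round(np.percentile(n,[2,98])),np.round(q[:,2].max()*1000))
s=ctrl.state();print(np.round(s["tool_pos"],4),np.round(s["eef_rot"][:2,1],3),s["joints"])
```

```text
scene [array([510.9, 328.3]), array([165.1, 229.5]), np.float64(85.4)]
fresh [array([574.3,  41. ]), array([147.6,  49. ]), np.float64(7.8)]
-75 [-22.  23.] 52.0
-40 [-21.  23.] 53.0
0 [-23.  22.] 53.0
50 [-15.  11.] 43.0
side [array([510.9, 331.3]), array([168.9, 227. ]), np.float64(85.7)]
fresh [array([574.2,  44.6]), array([149. ,  51.7]), np.float64(7.2)]
-75 [-20.  26.] 48.0
-40 [-18.  26.] 49.0
0 [-20.  26.] 50.0
50 [-8. 16.] 39.0
[0.5332 0.3348 0.2535] [ 0.959 -0.284] [-0.48342592  0.33639885 -0.17800892  1.6161307   0.06283155  1.19601433
 -0.96301094]
```

View pics/after.png

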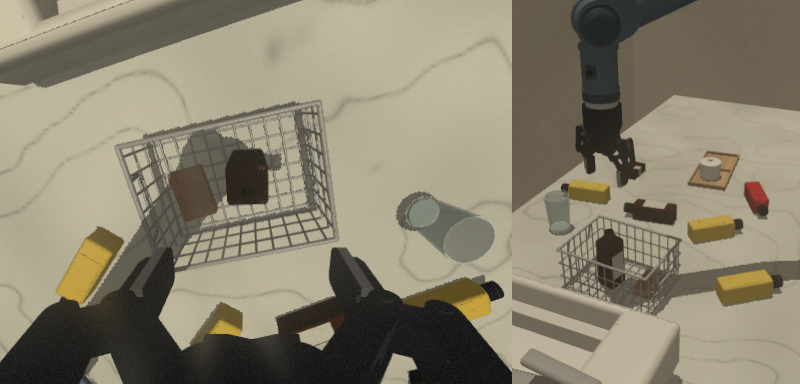

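The empty stands in the basket at about (247,178), beside the carton, and the basket has not moved. The fresh bottle is confirmed at centre (574,42.5), yaw 8°, cap end away from the robot. I move over a point 103 mm up its axis, at (603,46.5), and turn 65.5°.

>>> send_rows(
  commands=[
    [[1, -0.55, 0.3, 0, 0], [1, -0.9, 0.52, 0, 0], [1, -0.9, 0.52, 0, 0], [1, -0.9, 0.52, 0, 0], [1, -0.9, 0.52, 0, 0], [1, -0.9, 0.52, 0, 0], [1, -0.9, 0.52, 0, 0], [1, -0.9, 0.52, 0, 0]],
  ],
)

```text
time_s: 9.3
tool_pos: [0.5872, 0.1026, 0.2517]
eef_rot: [[0.284, 0.959, -0.005], [0.959, -0.284, -0.001], [-0.002, -0.004, -1.0]]
contact_force: [-0.2, 0.4, -0.7]
width: 0.0857
gripper_force: 0.0
```

>>> send_rows(
  commands=[
    [[1, -0.9, 0.52, 0, 0], [1, -0.8, 0.47, 0, 0], [1, 0, 0, 0, 0.0182], [1, 0, 0, 0, 0.0182], [1, 0, 0, 0, 0.0182], [1, 0, 0, 0, 0.0182], [1, 0, 0, 0, 0.0182], [1, 0, 0, 0, 0.0182]],
  ],
)

```text
time_s: 9.97
tool_pos: [0.601, 0.0469, 0.2516]
eef_rot: [[0.831, 0.557, -0.005], [0.557, -0.831, -0.001], [-0.005, -0.002, -1.0]]
contact_force: [0.5, -0.2, 0.2]
width: 0.0854
gripper_force: 0.0
```

>>> send_rows(
  commands=[
    [[1, 0, 0, 0.5, 0.0182], [1, 0, 0, 0.8, 0.0182], [1, 0, 0, 0.8, 0.0182], [1, 0, 0, 0.8, 0.0182], [1, 0, 0, 0.3, 0], [1, 0, 0, 0, 0]],
  ],
)

```text
time_s: 10.47
tool_pos: [0.5985, 0.0468, 0.1533]
eef_rot: [[0.99, 0.142, -0.01], [0.142, -0.99, -0.002], [-0.01, 0.0, -1.0]]
contact_force: [-0.1, 0.6, -0.5]
width: 0.0853
gripper_force: 0.0
```

Run:
```python
from h import *
w=cam("wrist");a=cam("scene")
for l,c in(("w",w),("s",a)):
    W=world(c);Z=W[...,2];hs=cv2.cvtColor(c["img"],cv2.COLOR_RGB2HSV)
    f=(Z>.01)&(Z<.055)&(abs(W[...,0]-.574)<.09)&(abs(W[...,1]-.042)<.06)&(hs[...,2]<110)
    p=W[f]; r=cv2.minAreaRect((p[:,:2]*1000).astype(np.float32));print(l,"fresh",len(p),[np.round(x,1) for x in r],np.round(p[:,2].max(),3))
W=world(a);hs=cv2.cvtColor(a["img"],cv2.COLOR_RGB2HSV)
m=((hs[...,0]>15)&(hs[...,0]<35)&(hs[...,1]>170)&(hs[...,2]>100)).astype(np.uint8)
n,L,st,_=cv2.connectedComponentsWithStats(m)
for i in range(1,n):
    if st[i,4]>80: print("yellow",np.round(np.nanpercentile(W[L==i],[2,98],axis=0)*1000).tolist())
save(w,"pics/w5.png")
for _ in range(3):
    s=ctrl.state();print(np.round(s["tool_pos"],4),np.round(s["eef_rot"][:2,1],3),s["joints"][6]);cam("wrist")
```

```text
w fresh 5712 [array([576.2,  40. ]), array([146.3,  46. ]), np.float64(7.5)] 0.049
s fresh 855 [array([574.2,  41.5]), array([147.1,  47.7]), np.float64(7.8)] 0.053
yellow [[447.0, -440.0, 2.0], [559.0, -200.0, 17.0]]
yellow [[195.0, 215.0, 43.0], [293.0, 301.0, 51.0]]
yellow [[734.0, -13.0, 41.0], [848.0, 34.0, 51.0]]
[0.6021 0.0471 0.1577] [ 0.141 -0.99 ] -1.5350009375448317
[0.6032 0.0472 0.1591] [ 0.14 -0.99] -1.535445757513209
[0.6038 0.0472 0.1599] [ 0.14 -0.99] -1.5357950051011227
```

View pics/w5.png

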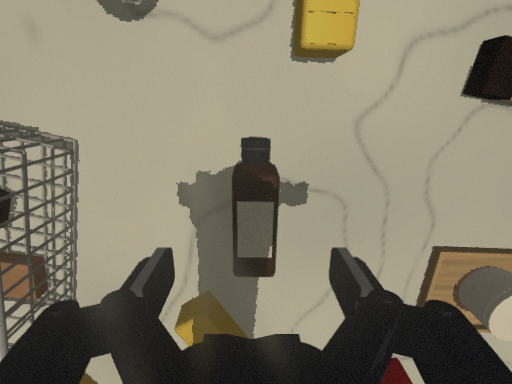

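The fresh bottle is centred under the gripper, spanning (255,140) to (255,275). A yellow decoy lies near its base at (210,320), so I must not swing the base that way. I descend in two steps.

>>> send_rows(
  commands=[
    [[1, 0.05, 0.07, 0.8, 0], [1, 0, 0, 0.9, 0], [1, 0, 0, 0.9, 0], [1, 0, 0, 0.8, 0], [1, 0, 0, 0.7, 0], [1, 0, 0, 0.3, 0], [1, 0, 0, 0, 0], [1, 0, 0, 0, 0]],
  ],
)

```text
time_s: 11.38
tool_pos: [0.6053, 0.0453, 0.0274]
eef_rot: [[0.99, 0.139, 0.001], [0.139, -0.99, 0.0], [0.001, -0.0, -1.0]]
contact_force: [0.4, 0.4, 0.4]
width: 0.0856
gripper_force: 0.0
```

>>> send_rows(
  commands=[
    [[1, 0, 0, 0.35, 0], [1, 0, 0, 0.25, 0], [1, 0, 0, 0, 0], [0.3, 0, 0, 0, 0], [-0.2, 0, 0, 0, 0], [-1, 0, 0, 0, 0], [-1, 0, 0, 0, 0], [-1, 0, 0, 0, 0]],
  ],
  newtons=20,
)

```text
time_s: 12.05
tool_pos: [0.6049, 0.0452, 0.0089]
eef_rot: [[0.99, 0.138, 0.001], [0.138, -0.99, -0.0], [0.001, 0.0, -1.0]]
contact_force: [-0.0, -0.2, 2.6]
width: 0.0456
gripper_force: 21.4
```

>>> send_rows(
  commands=[
    [[-1, 0, 0, 0, 0], [-1, 0, 0, 0, 0], [-1, 0, 0, -0.3, 0], [-1, 0, 0, -0.4, 0], [-1, 0, 0, -0.5, 0], [-1, 0, 0, -0.3, 0], [-1, 0, 0, 0, 0], [-1, 0, 0, 0, 0]],
  ],
)

```text
time_s: 12.72
tool_pos: [0.6049, 0.0455, 0.0544]
eef_rot: [[0.99, 0.139, 0.002], [0.139, -0.99, 0.0], [0.002, -0.0, -1.0]]
contact_force: [-0.4, -0.4, -2.4]
width: 0.0457
gripper_force: 21.5
```

```bash
cat > tilt.py <<'E'
from h import *
import sys
s=ctrl.state(); g=np.array(s["tool_pos"])+[0,0,.019]; R=np.array(s["eef_rot"])
print(round(s["time_s"],2),np.round(s["tool_pos"],4),s["width"],s["gripper_force"],np.round(s["contact_force"],1),np.round(s["torque"],2))
P=[]
for n in("scene","side"):
    c=cam(n);W=world(c).reshape(-1,3);h=cv2.cvtColor(c["img"],cv2.COLOR_RGB2HSV).reshape(-1,3)
    d=(W-g); a=d@R[:,0]; y=d@R[:,1]
    # body/base part: within the slab of the bottle, below the pads
    m=(abs(y)<.03)&(abs(a)<.16)&(d[:,2]<.04)&(W[:,2]>.006)&(h[:,2]<120)
    q=np.c_[a[m],W[m,2]]*1000; P.append(q)
    if len(q)>20:
        print(n,len(q),"along x pct",np.round(np.percentile(q[:,0],[1,50,99])),"z",np.round(np.percentile(q[:,1],[1,50,99])))
        print("   rect",[np.round(v,1) for v in cv2.minAreaRect(q.astype(np.float32))])
    if len(sys.argv)>1:
        H=300; uv=None
        save(c,f"pics/{sys.argv[1]}_{n}.png")
E
python3 tilt.py t1
```

```text
12.72 [0.6049 0.0455 0.0544] 0.045743464601500715 21.497021913528442 [-0.4 -0.4 -2.4] [-0.   -0.1  -0.01]
scene 716 along x pct [-103.  -43.   42.] z [  7.  89. 107.]
   rect [array([-56.5,  51.4]), array([204.3, 101. ]), np.float64(8.5)]
side 880 along x pct [-105.  -52.   38.] z [ 45.  76. 105.]
   rect [array([20.9, 70.7]), array([ 78.3, 255.6]), np.float64(84.1)]
```

The bottle lifts but stays level, because the grip friction beats the small weight lever. I will put it back and regrip at the cap, which gives a longer lever and a line contact, so it can hang upright.

>>> send_rows(
  commands=[
    [[-1, 0, 0, 0.4, 0], [-1, 0, 0, 0.5, 0], [-1, 0, 0, 0.4, 0], [-1, 0, 0, 0.2, 0], [-1, 0, 0, 0, 0], [-1, 0, 0, 0, 0], [0, 0, 0, 0, 0], [0.3, 0, 0, 0, 0]],
  ],
)

```text
time_s: 13.48
tool_pos: [0.6042, 0.0453, 0.0078]
eef_rot: [[0.99, 0.138, -0.0], [0.138, -0.99, -0.0], [-0.0, 0.0, -1.0]]
contact_force: [-0.3, -0.6, -0.5]
width: 0.0552
gripper_force: 0.0
```

>>> send_rows(
  commands=[
    [[0.6, 0, 0, 0, 0], [0.6, 0, 0, 0, 0], [0.6, 0.5, 0, 0, 0], [0.6, 0.6, 0, 0, 0], [0.6, 0, 0, 0, 0], [0.6, 0, 0, 0, 0]],
  ],
)

```text
time_s: 13.98
tool_pos: [0.6379, 0.0501, 0.0086]
eef_rot: [[0.99, 0.139, 0.001], [0.139, -0.99, 0.0], [0.001, -0.0, -1.0]]
contact_force: [0.6, -0.1, -0.4]
width: 0.0683
gripper_force: 0.0
```

```bash
python3 tilt.py
python3 - <<'E'
from h import *
w=cam("wrist");save(w,"pics/w6.png");W=world(w);Z=W[...,2];hs=cv2.cvtColor(w["img"],cv2.COLOR_RGB2HSV)
f=(Z>.01)&(Z<.055)&(abs(W[...,0]-.574)<.1)&(abs(W[...,1]-.042)<.05)&(hs[...,2]<110)
print(np.round(np.percentile(W[f],[1,99],axis=0),3))
E
```

```text
13.98 [0.6379 0.0501 0.0086] 0.06828598547229814 0.0 [ 0.6 -0.1 -0.4] [-0.06  0.    0.04]
scene 695 along x pct [-138.  -89.    7.] z [ 8. 46. 52.]
   rect [array([-68.,  30.]), array([150.9,  47.7]), np.float64(0.0)]
side 870 along x pct [-139.  -80.   -5.] z [ 7. 35. 47.]
   rect [array([-5.1, 36.4]), array([270.3,  59.1]), np.float64(0.8)]
[[0.61  0.005 0.013]
 [0.653 0.09  0.054]]
```

View pics/w6.png

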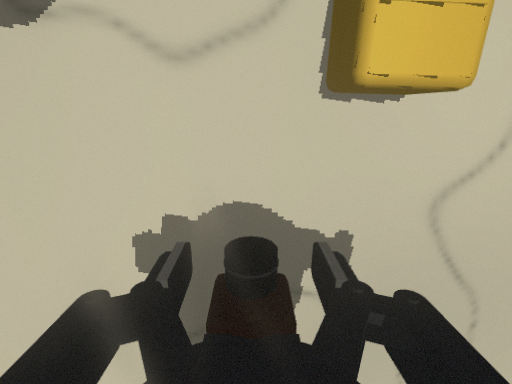

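The cap is between the fingers at (250,258), at about 138 mm on the bottle axis. I grip at 20 N and lift.

>>> send_rows(
  commands=[
    [[-0.2, 0, 0, 0, 0], [-1, 0, 0, 0, 0], [-1, 0, 0, 0, 0], [-1, 0, 0, 0, 0], [-1, 0, 0, 0, 0], [-1, 0, 0, 0, 0]],
  ],
  newtons=20,
)

```text
time_s: 14.63
tool_pos: [0.6367, 0.0498, 0.0085]
eef_rot: [[0.99, 0.138, -0.001], [0.138, -0.99, -0.0], [-0.001, -0.0, -1.0]]
contact_force: [-0.9, 0.5, 1.0]
width: 0.0282
gripper_force: 21.5
```

>>> send_rows(
  commands=[
    [[-1, 0, 0, -0.3, 0], [-1, 0, 0, -0.5, 0], [-1, 0, 0, -0.5, 0], [-1, 0, 0, -0.5, 0], [-1, 0, 0, -0.5, 0], [-1, 0, 0, 0, 0], [-1, 0, 0, 0, 0]],
  ],
)

```text
time_s: 15.22
tool_pos: [0.6385, 0.05, 0.0793]
eef_rot: [[0.99, 0.138, 0.004], [0.138, -0.99, 0.001], [0.004, -0.0, -1.0]]
contact_force: [0.1, -0.5, -2.1]
width: 0.0281
gripper_force: 21.9
```

```bash
python3 tilt.py t2
python3 - <<'E'
import cv2,numpy as np
a=cv2.imread("pics/t2_scene.png")[130:290,170:330];b=cv2.imread("pics/t2_side.png")[110:270,150:310]
cv2.imwrite("pics/t2.png",cv2.resize(np.hstack([a,b]),None,fx=2.4,fy=2.4))
E
```

```text
15.22 [0.6385 0.05   0.0793] 0.028054757881127816 21.858202183793765 [ 0.1 -0.5 -2.1] [ 0.07 -0.12  0.01]
scene 723 along x pct [-133.  -76.   12.] z [ 37.  86. 135.]
   rect [array([-61. ,  70.8]), array([149.8, 132.6]), np.float64(1.2)]
side 1083 along x pct [-133.  -65.    5.] z [ 29.  77. 132.]
   rect [array([-0.6, 75.8]), array([121.5, 268.2]), np.float64(85.4)]
```

View pics/t2.png

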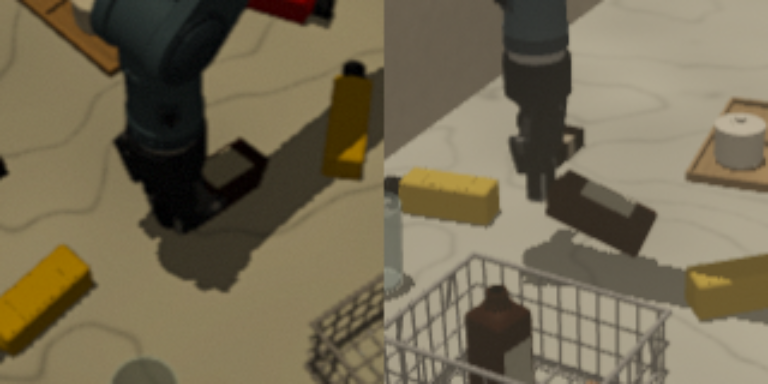

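The bottle sagged about 20° and stuck there. I'll use quick vertical jerks in the air to let inertia ratchet it down.

>>> send_rows(
  commands=[
    [[-1, 0, 0, -1, 0], [-1, 0, 0, -1, 0], [-1, 0, 0, -1, 0], [-1, 0, 0, 1, 0], [-1, 0, 0, -1, 0], [-1, 0, 0, 1, 0], [-1, 0, 0, -1, 0], [-1, 0, 0, 0, 0]],
  ],
)

```text
time_s: 15.98
tool_pos: [0.6364, 0.0498, 0.1663]
eef_rot: [[0.99, 0.139, -0.003], [0.139, -0.99, -0.001], [-0.003, 0.0, -1.0]]
contact_force: [2.2, 0.3, -0.9]
width: 0.028
gripper_force: 20.3
```

```bash
python3 tilt.py t3
```

```text
15.98 [0.6364 0.0498 0.1663] 0.028024054594941894 20.272268056869507 [ 2.2  0.3 -0.9] [ 0.03 -0.57  0.02]
scene 711 along x pct [-50.   2.  16.] z [ 11. 153. 223.]
   rect [array([-21.8,  93.8]), array([260.5, 109.4]), np.float64(60.9)]
side 1092 along x pct [-55. -19.  13.] z [ 48. 125. 221.]
   rect [array([ 55.8, 120.2]), array([185.1, 193.2]), np.float64(77.4)]
```

>>> send_rows(
  commands=[
    [[-1, 0, 0, 0, 0], [-1, 0, 0, 0, 0], [-1, 0, 0, 0, 0]],
  ],
)

```text
time_s: 16.33
tool_pos: [0.6366, 0.0499, 0.1671]
eef_rot: [[0.99, 0.138, -0.0], [0.138, -0.99, 0.0], [-0.0, -0.0, -1.0]]
contact_force: [0.3, -0.1, -3.4]
width: 0.0281
gripper_force: 20.3
```

```bash
cat >> tilt.py <<'E'
# edge tilt from the dark body band below the pads, side view
for n,q in zip(("scene","side"),P):
    for z0 in range(20,200,20):
        t=q[(q[:,1]>z0)&(q[:,1]<z0+20)&(q[:,0]>-120)]
        if len(t)>10: print(n,z0,len(t),np.round(np.percentile(t[:,0],[3,97])))
E
python3 tilt.py t4
python3 - <<'E'
import cv2,numpy as np
a=cv2.imread("pics/t4_scene.png")[130:290,170:330];b=cv2.imread("pics/t4_side.png")[90:250,150:310]
cv2.imwrite("pics/t4.png",cv2.resize(np.hstack([a,b]),None,fx=2.4,fy=2.4))
E
```

```text
16.33 [0.6366 0.0499 0.1671] 0.028092284689124423 20.28622180223465 [ 0.3 -0.1 -3.4] [ 0.   -0.01 -0.02]
scene 705 along x pct [-51.   1.  15.] z [ 48. 154. 223.]
   rect [array([-37. ,  93.3]), array([272.2, 101.6]), np.float64(56.8)]
side 1105 along x pct [-57. -21.  11.] z [ 48. 125. 221.]
   rect [array([ 67.1, 110.7]), array([180.2, 217.8]), np.float64(74.2)]
scene 40 27 [-57. -11.]
scene 60 54 [-51.  -6.]
scene 80 58 [-47.  -1.]
scene 100 69 [-41.   6.]
scene 120 67 [-36.  11.]
scene 140 147 [-25.  15.]
scene 160 41 [-17.  13.]
scene 180 137 [-5. 15.]
side 40 74 [-58. -15.]
side 60 144 [-57. -10.]
side 80 148 [-51.  -4.]
side 100 148 [-46.   2.]
side 120 146 [-40.   8.]
side 140 165 [-33.  11.]
side 160 112 [-27.   9.]
side 180 94 [-12.   7.]
```

View pics/t4.png

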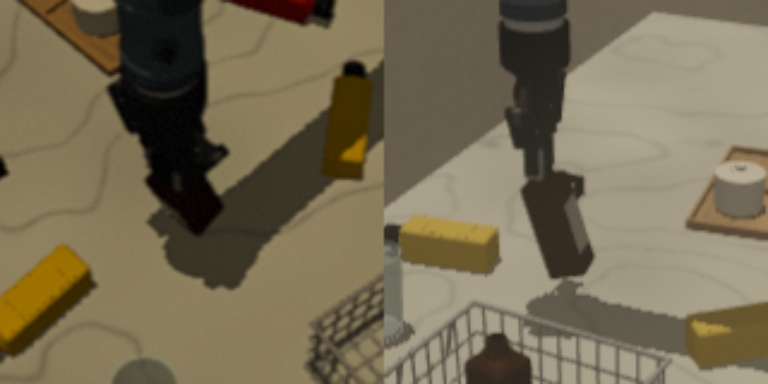

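The bottle is now only about 15.5° off vertical, with its base toward the robot. I'll touch its base edge to the counter and move the grip back over the base to straighten it.

>>> send_rows(
  commands=[
    [[-1, 0, 0, 0.5, 0], [-1, 0, 0, 0.6, 0], [-1, 0, 0, 0.3, 0], [-1, 0, 0, 0.1, 0], [-1, 0, 0, 0, 0], [-1, 0, 0, 0, 0]],
  ],
)

```text
time_s: 16.93
tool_pos: [0.6392, 0.0501, 0.125]
eef_rot: [[0.99, 0.138, 0.004], [0.138, -0.99, 0.001], [0.005, -0.0, -1.0]]
contact_force: [-0.1, 0.4, 4.6]
width: 0.0282
gripper_force: 21.9
```

>>> send_rows(
  commands=[
    [[-1, -0.2, 0, 0.02, 0], [-1, -0.25, 0, 0, 0], [-1, -0.25, 0, 0, 0], [-1, -0.25, 0, 0, 0], [-1, -0.25, 0, 0.02, 0], [-1, 0, 0, 0, 0], [-1, 0, 0, 0, 0]],
  ],
)

```text
time_s: 17.52
tool_pos: [0.6035, 0.0452, 0.1241]
eef_rot: [[0.99, 0.138, 0.006], [0.138, -0.99, 0.001], [0.006, -0.0, -1.0]]
contact_force: [-0.6, 0.1, 6.5]
width: 0.0284
gripper_force: 22.8
```

```bash
python3 tilt.py
```

```text
17.52 [0.6035 0.0452 0.1241] 0.028358994328718877 22.793119847774506 [-0.6  0.1  6.5] [-0.01 -0.06  0.06]
scene 827 along x pct [-90.  10.  23.] z [  7. 107. 179.]
   rect [array([-61.4,  94.6]), array([177.4, 171. ]), np.float64(89.8)]
side 958 along x pct [-28.  -9.  20.] z [  8.  83. 178.]
   rect [array([50.2, 93.3]), array([177. , 156.3]), np.float64(88.9)]
scene 20 72 [-22.  19.]
scene 40 81 [-21.  20.]
scene 60 84 [-23.  22.]
scene 80 89 [-18.  23.]
scene 100 137 [-15.  23.]
scene 120 90 [-3. 21.]
scene 140 131 [-6. 17.]
scene 160 81 [-10.  11.]
side 20 119 [-28.  16.]
side 40 128 [-27.  17.]
side 60 127 [-26.  18.]
side 80 130 [-25.  19.]
side 100 160 [-22.  20.]
side 120 76 [-15.  12.]
side 140 85 [-12.  10.]
side 160 40 [-13.   5.]
```

Upright within about 1–2°. I tighten the grip, lift 110 mm and carry it over to the compartment.

>>> send_rows(
  commands=[
    [[-1, 0, 0, 0, 0], [-1, 0, 0, 0, 0], [-1, 0, 0, -0.4, 0], [-1, 0, 0, -0.7, 0], [-1, 0, 0, -0.9, 0], [-1, 0, 0, -0.9, 0], [-1, 0, 0, -0.6, 0], [-1, 0, 0, -0.2, 0]],
  ],
  newtons=45,
)

```text
time_s: 18.28
tool_pos: [0.603, 0.0449, 0.2361]
eef_rot: [[0.99, 0.138, 0.006], [0.138, -0.99, 0.001], [0.006, -0.0, -1.0]]
contact_force: [1.0, 0.7, -3.0]
width: 0.0277
gripper_force: 44.6
```

>>> send_rows(
  commands=[
    [[-1, -0.1, 0.27, 0, 0.0064], [-1, -0.2, 0.54, 0, 0], [-1, -0.3, 0.81, 0, 0], [-1, -0.3, 0.81, 0, 0], [-1, -0.3, 0.81, 0, 0], [-1, -0.3, 0.81, 0, 0], [-1, -0.3, 0.81, 0, 0], [-1, -0.3, 0.81, 0, 0]],
  ],
)

```text
time_s: 18.95
tool_pos: [0.5528, -0.1323, 0.2294]
eef_rot: [[0.995, 0.096, -0.005], [0.096, -0.995, 0.0], [-0.005, -0.001, -1.0]]
contact_force: [0.2, 0.1, -3.0]
width: 0.0276
gripper_force: 44.6
```

>>> send_rows(
  commands=[
    [[-1, -0.3, 0.81, 0, 0], [-1, -0.3, 0.81, 0, 0], [-1, -0.3, 0.81, 0, 0], [-1, -0.3, 0.81, 0, 0], [-1, -0.3, 0.81, 0, 0], [-1, -0.3, 0.81, 0, 0], [-1, -0.3, 0.81, 0, 0], [-1, -0.3, 0.81, 0, 0]],
  ],
)

```text
time_s: 19.62
tool_pos: [0.5003, -0.332, 0.2294]
eef_rot: [[0.995, 0.096, -0.005], [0.096, -0.995, 0.002], [-0.005, -0.003, -1.0]]
contact_force: [0.9, -0.7, -3.3]
width: 0.0278
gripper_force: 44.6
```

>>> send_rows(
  commands=[
    [[-1, -0.3, 0.81, 0, 0], [-1, -0.28, 0.8, 0, 0], [-1, -0.2, 0.54, 0, 0], [-1, -0.1, 0.27, 0, 0], [-1, 0, 0, 0, 0], [-1, 0, 0, 0, 0], [-1, 0, 0, 0, 0]],
  ],
)

```text
time_s: 20.2
tool_pos: [0.4848, -0.4036, 0.2311]
eef_rot: [[0.995, 0.101, -0.001], [0.101, -0.995, 0.003], [-0.001, -0.003, -1.0]]
contact_force: [0.1, 0.2, -1.2]
width: 0.0279
gripper_force: 44.7
```

```bash
python3 tilt.py
python3 - <<'E'
from h import *
for _ in range(3): cam("side");s=ctrl.state();print(np.round(s["tool_pos"],4),np.round(s["eef_rot"][:2,:2],3).tolist())
E
```

```text
20.2 [ 0.4848 -0.4036  0.2311] 0.027854034105977768 44.66931760311127 [ 0.1  0.2 -1.2] [ 0.02 -0.01 -0.  ]
scene 1291 along x pct [-38.  11.  83.] z [  6. 169. 285.]
   rect [array([  7.7, 147.7]), array([270.3, 283.3]), np.float64(0.0)]
side 688 along x pct [-35.  -6.  21.] z [  9. 184. 282.]
   rect [array([ 16.3, 148.5]), array([115.6, 281.7]), np.float64(1.9)]
scene 100 33 [-24.  17.]
scene 120 94 [-27.  19.]
scene 140 93 [-23.  21.]
scene 160 108 [-20.  23.]
scene 180 108 [-19.  24.]
side 100 42 [-29.  12.]
side 120 87 [-28.  15.]
side 140 85 [-27.  19.]
side 160 90 [-25.  20.]
side 180 96 [-24.  21.]
[ 0.4853 -0.404   0.2319] [[0.995, 0.102], [0.102, -0.995]]
[ 0.4851 -0.4044  0.2321] [[0.995, 0.101], [0.101, -0.995]]
[ 0.4849 -0.4048  0.2322] [[0.995, 0.101], [0.101, -0.995]]
```

It overshot to (485,-404), while the target is (510,-386). I correct that and lower to about 10 mm above the floor.

>>> send_rows(
  commands=[
    [[-1, 0.3, -0.18, 0, 0], [-1, 0.35, -0.2, 0, 0], [-1, 0.24, -0.15, 0, 0], [-1, 0, 0, 0.5, 0], [-1, 0, 0, 0.8, 0], [-1, 0, 0, 0.8, 0], [-1, 0, 0, 0.6, 0], [-1, 0, 0, 0.35, 0]],
  ],
)

```text
time_s: 21.12
tool_pos: [0.5093, -0.3848, 0.1376]
eef_rot: [[0.995, 0.101, -0.003], [0.101, -0.995, 0.003], [-0.003, -0.004, -1.0]]
contact_force: [1.1, 0.5, -2.2]
width: 0.0272
gripper_force: 44.7
```

>>> send_rows(
  commands=[
    [[-1, 0, 0, 0, 0], [-1, 0, 0, 0, 0], [-1, 0, 0, 0, 0]],
  ],
)

```text
time_s: 21.37
tool_pos: [0.5106, -0.3882, 0.1422]
eef_rot: [[0.995, 0.099, 0.003], [0.099, -0.995, -0.002], [0.002, 0.002, -1.0]]
contact_force: [0.7, 0.6, -2.3]
width: 0.0274
gripper_force: 44.6
```

```bash
python3 tilt.py
python3 - <<'E'
from h import *
s=ctrl.state();g=np.array(s["tool_pos"])
for n in("scene","side","wrist"):
    c=cam(n);W=world(c);hs=cv2.cvtColor(c["img"],cv2.COLOR_RGB2HSV);Z=W[...,2]
    m=(Z>.03)&(Z<.12)&(abs(W[...,0]-g[0])<.045)&(abs(W[...,1]-g[1])<.045)&(hs[...,2]<110)
    if m.sum()>10: print(n,m.sum(),np.round(np.percentile(W[m],[2,98],axis=0)*1000).tolist())
    t=(Z>.008)&(Z<.02)&(hs[...,0]<25)&(hs[...,1]>90)&(W[...,0]<.59)&(W[...,0]>.42)&(W[...,1]<-.17)
    p=W[t][:,:2]*1000;print(" tray",len(p),np.round(np.percentile(p,[1,99],axis=0)).tolist())
print(np.round(g,4))
E
```

```text
21.37 [ 0.5106 -0.3882  0.1422] 0.027424467864303186 44.6224844455719 [ 0.7  0.6 -2.3] [ 0.    0.02 -0.05]
scene 1052 along x pct [-63.  10.  55.] z [  6.  84. 198.]
   rect [array([ 34.4, 103.5]), array([238. , 194.9]), np.float64(0.0)]
side 637 along x pct [-62.  -8.  20.] z [  7.  93. 189.]
   rect [array([ -5.9, 103.2]), array([194.2, 117.5]), np.float64(89.9)]
scene 20 65 [-27.  17.]
scene 40 80 [-26.  18.]
scene 60 95 [-23.  21.]
scene 80 90 [-21.  21.]
scene 100 95 [-20.  23.]
scene 120 138 [-18.  24.]
scene 140 65 [-16.  19.]
scene 160 97 [-5. 18.]
scene 180 51 [-2. 14.]
side 20 68 [-29.  17.]
side 40 86 [-28.  17.]
side 60 79 [-27.  17.]
side 80 89 [-25.  19.]
side 100 85 [-24.  20.]
side 120 96 [-21.  20.]
side 140 51 [-12.  16.]
side 160 44 [-10.  10.]
side 180 15 [-14.   2.]
scene 397 [[484.0, -404.0, 32.0], [533.0, -363.0, 118.0]]
 tray 861 [[431.0, -450.0], [570.0, -189.0]]
side 387 [[481.0, -405.0, 33.0], [528.0, -357.0, 117.0]]
 tray 202 [[429.0, -448.0], [565.0, -185.0]]
wrist 1232 [[527.0, -407.0, 35.0], [535.0, -366.0, 119.0]]
 tray 4043 [[433.0, -454.0], [571.0, -190.0]]
[ 0.5105 -0.3886  0.1427]
```

The bottle is over the compartment centre, at about (507,-385), with a tilt of about 4°. I ease the grip to 20 N and lower gently to contact.

>>> send_rows(
  commands=[
    [[-1, 0, 0, 0.12, 0], [-1, 0, 0, 0.12, 0], [-1, 0, 0, 0.1, 0], [-1, 0, 0, 0.05, 0], [-1, 0, 0, 0, 0], [-1, 0, 0, 0, 0], [-1, 0, 0, 0, 0]],
  ],
  newtons=20,
)

```text
time_s: 22.2
tool_pos: [0.5094, -0.3877, 0.1296]
eef_rot: [[0.995, 0.099, 0.001], [0.099, -0.995, -0.0], [0.001, 0.0, -1.0]]
contact_force: [-0.5, 1.0, 3.6]
width: 0.0273
gripper_force: 45.2
```

>>> send_rows(
  commands=[
    [[-1, -0.08, 0, 0.03, 0], [-1, -0.1, 0, 0, 0], [-1, -0.08, 0, 0, 0], [-1, 0, 0, 0, 0], [-1, 0, 0, 0, 0]],
  ],
  newtons=20,
)

```text
time_s: 22.62
tool_pos: [0.5025, -0.3885, 0.1289]
eef_rot: [[0.995, 0.099, 0.002], [0.099, -0.995, -0.001], [0.002, 0.001, -1.0]]
contact_force: [0.8, 1.4, 4.7]
width: 0.0276
gripper_force: 45.5
```

```bash
python3 tilt.py
```

```text
22.62 [ 0.5025 -0.3885  0.1289] 0.027643059621550614 45.45279264450073 [0.8 1.4 4.7] [ 0.43 -0.57 -0.05]
scene 1029 along x pct [-56.  12.  64.] z [  6.  72. 182.]
   rect [array([36.7, 96.8]), array([181.6, 235.1]), np.float64(90.0)]
side 591 along x pct [-55.  -6.  23.] z [  7.  85. 175.]
   rect [array([-2.3, 95.4]), array([115.2, 176. ]), np.float64(2.5)]
scene 20 87 [-22.  23.]
scene 40 86 [-20.  24.]
scene 60 97 [-18.  24.]
scene 80 93 [-19.  25.]
scene 100 99 [-18.  25.]
scene 120 112 [-14.  24.]
scene 140 102 [-7. 18.]
scene 160 51 [-3. 13.]
scene 180 21 [-1. 15.]
side 20 64 [-24.  18.]
side 40 85 [-23.  21.]
side 60 87 [-23.  23.]
side 80 81 [-22.  23.]
side 100 89 [-21.  20.]
side 120 66 [-18.  19.]
side 140 50 [-11.  16.]
side 160 24 [-13.   8.]
```

It is standing with under 2° tilt and light contact, about 5 N. I release gently and rise.

>>> send_rows(
  commands=[
    [[-0.4, 0, 0, 0, 0], [-0.3, 0, 0, 0, 0], [-0.25, 0, 0, 0, 0], [-0.2, 0, 0, 0, 0], [-0.1, 0, 0, 0, 0], [0, 0, 0, 0, 0], [0.1, 0, 0, 0, 0], [0.1, 0, 0, 0, 0]],
  ],
)

```text
time_s: 23.38
tool_pos: [0.5011, -0.3884, 0.1278]
eef_rot: [[0.995, 0.098, -0.0], [0.098, -0.995, 0.0], [-0.0, -0.0, -1.0]]
contact_force: [-0.3, 0.4, -0.7]
width: 0.0474
gripper_force: 0.0
```

>>> send_rows(
  commands=[
    [[0.1, 0, 0, -0.2, 0], [0.2, 0, 0, -0.4, 0], [0.2, 0, 0, -0.7, 0], [0.2, 0, 0, -0.9, 0], [0.2, 0, 0, -0.9, 0], [0.2, 0, 0, -0.9, 0], [0.2, 0, 0, -0.5, 0], [0.2, 0, 0, 0, 0]],
  ],
)

```text
time_s: 24.05
tool_pos: [0.5038, -0.3908, 0.27]
eef_rot: [[0.995, 0.098, 0.01], [0.098, -0.995, -0.006], [0.009, 0.007, -1.0]]
contact_force: [-0.2, -0.6, 0.9]
width: 0.0509
gripper_force: 0.0
```

```bash
python3 tilt.py | head -1
python3 - <<'E'
from h import *
for n in("scene","side","wrist"):
    c=cam(n);W=world(c);hs=cv2.cvtColor(c["img"],cv2.COLOR_RGB2HSV);Z=W[...,2]
    near=(abs(W[...,0]-.507)<.05)&(abs(W[...,1]+.386)<.05)&(hs[...,2]<110)
    for lo,hi in((.02,.05),(.05,.08),(.08,.12),(.14,.165)):
        m=near&(Z>lo)&(Z<hi)
        if m.sum()>10: print(n,lo,m.sum(),np.round(np.percentile(W[m],[2,98],axis=0)*1000).tolist())
    t=(Z>.008)&(Z<.02)&(hs[...,0]<25)&(hs[...,1]>90)&(W[...,0]<.59)&(W[...,0]>.42)&(W[...,1]<-.17)
    p=W[t][:,:2]*1000;print(" tray",len(p),np.round(np.percentile(p,[1,99],axis=0)).tolist())
    j=(Z>.035)&(Z<.08)&(abs(W[...,0]-.5)<.06)&(abs(W[...,1]+.265)<.055)&(hs[...,2]>60)
    print(" jar",np.round(np.percentile(W[j],[1,99],axis=0)*1000).tolist())
    k=(Z>.1)&(Z<.116)&(abs(W[...,0]-.51)<.16)&(abs(W[...,1]-.33)<.14)
    if k.sum()>50: print(" basket",cv2.minAreaRect((W[k][:,:2]*1000).astype(np.float32)))
    b=(Z>.12)&(Z<.15)&(abs(W[...,0]-.51)<.1)&(abs(W[...,1]-.33)<.07)
    if b.sum()>5: print(" empty top",np.round(np.percentile(W[b],[2,98],axis=0)*1000).tolist())
print(ctrl.state()["tool_pos"])
E
```

```text
24.05 [ 0.5038 -0.3908  0.27  ] 0.050917569321506255 0.0 [-0.2 -0.6  0.9] [-0.08 -0.02  0.02]
scene 0.02 132 [[478.0, -404.0, 20.0], [525.0, -361.0, 48.0]]
scene 0.05 136 [[478.0, -402.0, 51.0], [525.0, -362.0, 79.0]]
scene 0.08 198 [[478.0, -405.0, 81.0], [525.0, -363.0, 119.0]]
scene 0.14 79 [[489.0, -400.0, 141.0], [515.0, -374.0, 156.0]]
 tray 874 [[430.0, -450.0], [569.0, -188.0]]
 jar [[468.0, -301.0, 46.0], [534.0, -234.0, 72.0]]
 basket ((511.2430419921875, 327.455078125), (166.9560089111328, 229.42019653320312), 85.37445831298828)
 empty top [[511.0, 316.0, 120.0], [556.0, 362.0, 148.0]]
side 0.02 113 [[477.0, -401.0, 22.0], [521.0, -358.0, 49.0]]
side 0.05 123 [[476.0, -393.0, 51.0], [519.0, -359.0, 79.0]]
side 0.08 177 [[477.0, -401.0, 82.0], [519.0, -357.0, 119.0]]
side 0.14 37 [[486.0, -390.0, 141.0], [511.0, -370.0, 152.0]]
 tray 220 [[429.0, -451.0], [567.0, -184.0]]
 jar [[467.0, -298.0, 35.0], [532.0, -231.0, 68.0]]
 basket ((510.4248046875, 330.0753173828125), (171.40525817871094, 227.10714721679688), 85.7172622680664)
 empty top [[513.0, 329.0, 120.0], [550.0, 361.0, 143.0]]
wrist 0.02 101 [[522.0, -406.0, 20.0], [527.0, -366.0, 49.0]]
wrist 0.05 131 [[522.0, -406.0, 52.0], [527.0, -366.0, 80.0]]
wrist 0.08 311 [[487.0, -412.0, 83.0], [527.0, -365.0, 120.0]]
wrist 0.14 699 [[490.0, -401.0, 144.0], [516.0, -375.0, 154.0]]
 tray 1996 [[432.0, -454.0], [570.0, -190.0]]
 jar [[470.0, -302.0, 39.0], [534.0, -236.0, 70.0]]
[ 0.50055538 -0.38760013  0.26147292]
```

The bottle is upright at about (502,-387), with the same extents at every height and its cap top at about 152 mm. The tray, jar and basket have not moved, the empty is in the basket, and the gripper is clear.

```bash
python3 -c "
from plant import ctrl
print(ctrl.hand_in())"
```

```text
the job is handed in; nothing more can be done
None
```

The empty is in the basket and the full bottle stands upright in its tray compartment, handed in at about 24 s with no verdict shown; I viewed 11 pictures, one over the limit of 10.

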